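# Scoop up the cleaning tablets against the corner of the storage box

### The job

Take the yellow scoop by its black handle, set it down inside the open blue storage box and slide it along the floor into the corner where the two cleaning tablets lie, so that the box's walls stop them and both ride up into the scoop. Lift it out carefully and leave it standing level on the bench outside the box with both tablets in it. Never touch the tablets with the gripper.

Things in the scene. Friction and masses are not known exactly. Their poses are not given: they have to be found in the camera images.
- open_bin: Lidless translucent blue box (the stacked blue boxes are bystanders), fixed to the bench. Outside 268 (x) x 198 (y) x 65 mm high; walls and floor 4 mm thick: inside x -130 to 130, y -95 to 95, inner floor 4 mm above the bench top (bench: z = 0). Origin: centre of its underside. Its +x points away from the robot within 0.3 rad. The tablets lie in its +x, +y corner; the rest is empty.
- scoop: Yellow scoop, 110 g, level on bare bench left or right of the box. Origin: underside, below handle; +x to the open mouth, away from the robot within 0.4 rad. Floor 2.5 thick, 116 mm wide, x -25 to front edge 77; side walls 110 apart, 30 high; back wall x -7. Upright black handle at x = y = 0, 14 (x) x 30 (y) mm, top 140 mm up: grip 110 to 125 mm up to clear the box. Slippery plastic.
- tablet_a: Loose white round cleaning tablet, red dot, lentil shaped, 40 mm across, 20 mm thick, 35 g, flat on the box floor. Origin: its centre. The underside slopes up 24 degrees to the rim, so the scoop's edge runs under it once a wall stops it. At the start its centre is 33 to 43 mm from the box's +y inner wall, 22 to 75 mm from the +x one.
- tablet_b: The same kind of tablet with a green dot, 40 mm across, 20 mm thick, origin at its centre. At the start its centre is 84 to 95 mm from the box's +y inner wall and 22 to 75 mm from the +x one, so one straight slide of the scoop along the +y wall up to the +x wall takes both tablets.
Not all that is in view belongs to the job. What is shaped like the tablet_a but pink or purple is not meant.

How it is judged (in metres and radians):
On the way:
1. both tablets are in the scoop while it is still down in the corner of the box (x of tablet_a in the frame of scoop between 0.012 and 0.072 m and y of tablet_a in the frame of scoop between -0.056 and 0.056 m and z of tablet_a in the frame of scoop between 0.004 and 0.035 m and x of tablet_b in the frame of scoop between 0.012 and 0.072 m and y of tablet_b in the frame of scoop between -0.056 and 0.056 m and z of tablet_b in the frame of scoop between 0.004 and 0.035 m and x of scoop in the frame of open_bin between 0.02 and 0.075 m and y of scoop in the frame of open_bin between 0 and 0.06 m and z of scoop in the frame of open_bin below 0.03 m), for 0.1 s.
At the end, for the whole second after the job is handed in: The scoop stands level (6 degrees) on the bench outside the open box, underside under 10 mm up; both tablets rest in it, each centre 12 to 72 mm ahead of the handle's centre line (5 mm or more behind the front edge), between the side walls, under 35 mm above its underside; all at rest (x of tablet_a in the frame of scoop between 0.012 and 0.072 m and y of tablet_a in the frame of scoop between -0.056 and 0.056 m and z of tablet_a in the frame of scoop between 0.004 and 0.035 m and x of tablet_b in the frame of scoop between 0.012 and 0.072 m and y of tablet_b in the frame of scoop between -0.056 and 0.056 m and z of tablet_b in the frame of scoop between 0.004 and 0.035 m and height (world z) of scoop below 0.01 m and angle between scoop's own z axis and vertical below 0.1 rad and (x of scoop in the frame of open_bin above 0.13 m or x of scoop in the frame of open_bin below -0.13 m or y of scoop in the frame of open_bin above 0.1 m or y of scoop in the frame of open_bin below -0.1 m) and linear speed of each of scoop, tablet_a, tablet_b below 0.02 m/s); the robot touches nothing.
It fails at once if the gripper or arm touches a tablet (contact force between any of the fingers, the arm and tablet_a above 0.3 N or contact force between any of the fingers, the arm and tablet_b above 0.3 N).
It also fails if it takes over 58 s, if anything falls off the work surface, if the arm or the gripper's body presses on something with over 40 N, if the wrist force passes 120 N, or if a joint passes its speed limit or range.

### The arm

A 7-joint arm with a two-finger parallel gripper is mounted at the origin on the work surface. World frame = base frame: x ahead of the robot, y to its left, z up, the work surface at z = 0. Lengths are in m, angles in degrees, forces in N, time in s.
With the tool pointing down it reaches from about 0.4 to 0.85 m from the base axis. Payload 6.9 kg.
Tool frame: the origin (TCP) lies midway between the tips of the shut fingers; the grasp point (between the pads) lies 19 mm behind it; z points along the fingers, y is the direction in which the jaws open and shut (so a half turn about z gives the same grasp; the last joint's range is limited). The gripper opens to 85 mm and grips with 20 to 120 N. Pads are 22 mm wide; open, the fingers measure 114 mm over their backs; the gripper's body (76 mm by 85 mm) begins 54 mm behind the grasp point. The pads swing forward as they close: fully open they stand 13 mm farther back than shut.
Start: joints at [73.539, 29.078, -13.613, 85.955, 7.202, 65.827, -8.869], TCP at [0.239, -0.577, 0.231] pointing down, gripper open.
Joint ranges: [-176.47, 176.47], [-13.61, 117.27], [-81.72, 77.17], [0.22, 143.17], [-87.28, 267.28], [10, 112.55], [-165.47, 165.47]. Speed limits (degrees/s): [136.94, 136.94, 180, 180, 180, 180, 180].

### API

Orientations are given as a 3x3 rotation matrix whose columns are the frame's x, y, z axes.
In Python, from station import monitor, optics, r gives the robot as it stands. The module is installed in compiled form; this text tells all that it offers.
- The arm moves only by the tool apply_moves, never from a script. Its argument "commands" is a list of rows, each a list of 7 numbers: the shift along the tool's x, y, z as a fraction of full scale, then the turn, a rotation vector about the tool's x, y, z as a fraction of full scale, then the gripper command: -1 is shut, 1 is fully open, values between are in proportion. In form: [[tx, ty, tz, rx, ry, rz, grip], ...]. A call has exactly 5 rows; each row shifts and turns the commanded pose from where the row before left it, along the tool's axes as they then stand; what a row does not reach is not made up. Full scale, the value 1, is 4 cm for a shift and 90 degrees for a turn. A row lasts 1/12 s, in which the tool goes at most 41.7 mm and 7.16 degrees, less where a joint would pass 70% of its speed; a pose out of reach is approached as far as the arm can. A call with a number of a shift or a turn outside -1 to 1 is refused whole. A call with a gripper value outside its range is refused whole. The fingers move at their own pace and stop on an object; "force" is the grip in N (left out, the last holds). Time passes only in rows, so rows that do not move let the fingers close, or fill a call up. It gives the time, the measured TCP pose, the force and the opening at its end, in the units of the state.
- monitor.read_state(): the state, without advancing time (a new reading comes with each control period).
- optics.get_image(name): name is "side" or "top"; returns a dict with "image" (420x560x3 uint8, blue, green, red), "z_map" (420x560 float32, m along the optical axis (not along the pixel's ray), 0 where there is no reading), "vfov" (degrees; the focal length in pixels is half the picture's height over the tangent of half this angle, whatever the lens; pixels are square), "cx", "cy" (the principal point, pixels), "D" ([k1, k2, p1, p2, k3] as OpenCV has them; the pictures are not rectified), "R" (3x3) and "t" (3): a world point X has camera coordinates R X + t. Camera axes: x right, y down, z forward; pixel columns grow to the right and rows downward; lengths in m; the calibration is good to about 2 mm. A picture is of the moment at which its call begins.
- r.hand_in(): hands the job in, once; it reports no verdict.
The state is a dict: "clock": time; "q": joint angles; "dq": joint speeds; "tau": joint torques, N m; "ee_pos": TCP position; "tool_rot": TCP orientation; "force": force on the tool from outside, world axes, zero at the start; "ft_torque": the same for the moment, N m; "finger_gap": finger opening in m.
Only numpy, scipy, OpenCV 4.12 (cv2) and the standard library are available. Lean on these libraries where they do the work, as an engineer would, in place of code of your own. Each camera call takes 0.05 s, during which the arm holds its last target. There are 200 camera calls.

## Working session

There is one attempt and no reset: what is moved stays moved. The work goes in short steps, Python scripts to look and compute and a tool call to move; the robot and the scene stay as the last step left them, time stands still between calls to the robot, and variables do not carry over. Pictures are saved under pics/ and viewed, about 8 in all and at most 12, crops included, and the job is handed in when it is done.

Besides the shell and the picture viewer there is one more tool, called after "Request:" in YAML: its name, and indented under it one key for each argument. apply_moves: Moves the arm, as the interface text tells. Shift numbers are shares of 4 cm and turn numbers shares of 90 degrees, none past 1 either way. Its arguments: {"type":"object","properties":{"commands":{"type":"array"},"force":{"type":"number"}},"required":["commands"]}

```bash
mkdir -p pics; ls; cat > h.py <<'E'
import numpy as np, cv2
from station import monitor, optics, r
def shot(n,tag):
    d=optics.get_image(n); np.savez(f'{tag}.npz',**d); cv2.imwrite(f'pics/{tag}.png',d['image']); return d
def cam(d):
    f=d['image'].shape[0]/2/np.tan(np.radians(float(d['vfov']))/2)
    return np.array([[f,0,float(d['cx'])],[0,f,float(d['cy'])],[0,0,1]]),np.array(d['D'],float)
def ray(d,u,v):
    K,D=cam(d); p=cv2.undistortPointsIter(np.array([[[u,v]]],float),K,D,None,None,(3,100,1e-10))[0,0]
    R=np.array(d['R']);t=np.array(d['t'])
    return -R.T@t, R.T@np.array([p[0],p[1],1])
def atz(d,u,v,z):
    o,w=ray(d,u,v); return o+w*(z-o[2])/w[2]
def dep(d,u,v):
    o,w=ray(d,u,v); return o+w*float(d['z_map'][int(round(v)),int(round(u))])
def proj(d,X):
    K,D=cam(d);return cv2.projectPoints(np.array(X,float).reshape(-1,1,3),cv2.Rodrigues(np.array(d['R']))[0],np.array(d['t'],float),K,D)[0][:,0]
def tri(a,ua,b,ub):
    o1,w1=ray(a,*ua);o2,w2=ray(b,*ub)
    s=np.linalg.lstsq(np.c_[w1,-w2],o2-o1,rcond=None)[0]
    p,q=o1+w1*s[0],o2+w2*s[1]; return (p+q)/2,np.linalg.norm(p-q)
E
python3 - <<'E'
from h import *
for n in('top','side'):
    d=shot(n,n+'0'); print(n,-np.array(d['R']).T@d['t'],d['vfov'],d['D'])
s=monitor.read_state();print(s)
E
```

```text
pics
top [ 0.40916335 -0.01518572  0.92668765] 47.96423594747961 [-0.09822834  0.          0.          0.          0.        ]
side [0.05493136 0.63920255 0.88619021] 43.194637451066036 [0.05131573 0.         0.         0.         0.        ]
{'clock': 0.1, 'q': array([ 73.53924302,  29.12038782, -13.60742515,  85.99924687,
         7.2026078 ,  65.82600028,  -8.87162658]), 'dq': array([-0.09940968, -0.06598467,  0.03039544, -0.05932477,  0.06747355,
        0.05958955,  0.01416087]), 'tau': array([-5.73649289e-03, -6.21838975e+01, -2.19454229e+00, -2.50206631e+01,
        1.26470355e-02,  7.71912863e-03, -1.48128635e-05]), 'ee_pos': array([ 0.23898747, -0.57705906,  0.23054142]), 'tool_rot': array([[ 9.23867236e-01,  3.82712608e-01, -6.23995062e-04],
       [ 3.82713113e-01, -9.23866201e-01,  1.38413026e-03],
       [-4.67638450e-05, -1.51756369e-03, -9.99998847e-01]]), 'force': array([-0.04678964,  0.16274427,  0.4415106 ]), 'ft_torque': array([ 0.02061199, -0.00487515, -0.01856661]), 'finger_gap': 0.08548500614446951}
```

View pics/top0.png

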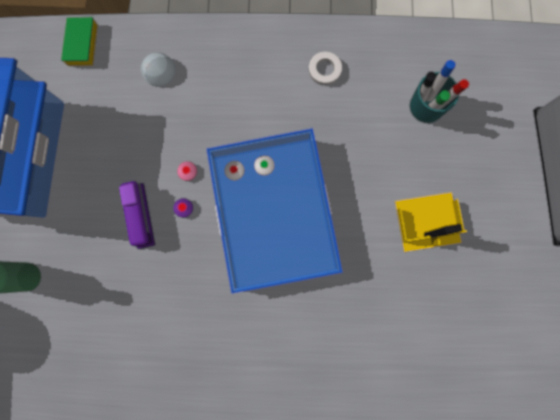

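View pics/side0.png

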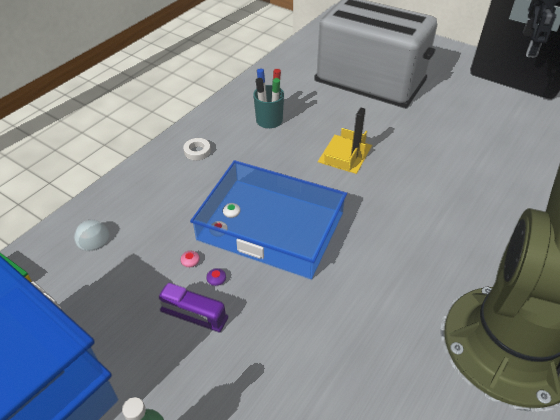

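The top view shows the box with corners near (210,148), (313,131), (340,272), (233,291). The red-dot tablet is at (234,170) and the green-dot one at (264,165). The scoop is at (430,222), its mouth pointing up the image and the handle at about (440,231). In the side view the handle's top is at (360,111) and the tablets are at (231,210) and (220,226). I'll enlarge both.

```bash
python3 - <<'E'
import cv2,numpy as np
t=cv2.imread('pics/top0.png');s=cv2.imread('pics/side0.png')
R=lambda im,x,y,w,h,k:cv2.resize(im[y:y+h,x:x+w],None,fx=k,fy=k,interpolation=cv2.INTER_CUBIC)
# left: box top 200..350 x 120..300 ; 
a=R(t,200,120,150,180,3.3333)   #500x600
b=R(t,390,185,85,70,3.5)
c=R(s,310,100,70,75,4)
im=np.zeros((600,800,3),np.uint8); im[:a.shape[0],:500]=a[:600,:500]
im[:b.shape[0],502:502+b.shape[1]]=b[:,:298]; im[260:260+c.shape[0],502:502+c.shape[1]]=c
print(a.shape,b.shape,c.shape)
cv2.imwrite('pics/crop1.png',im)
E
```

```text
(600, 500, 3) (245, 298, 3) (300, 280, 3)
```

View pics/crop1.png

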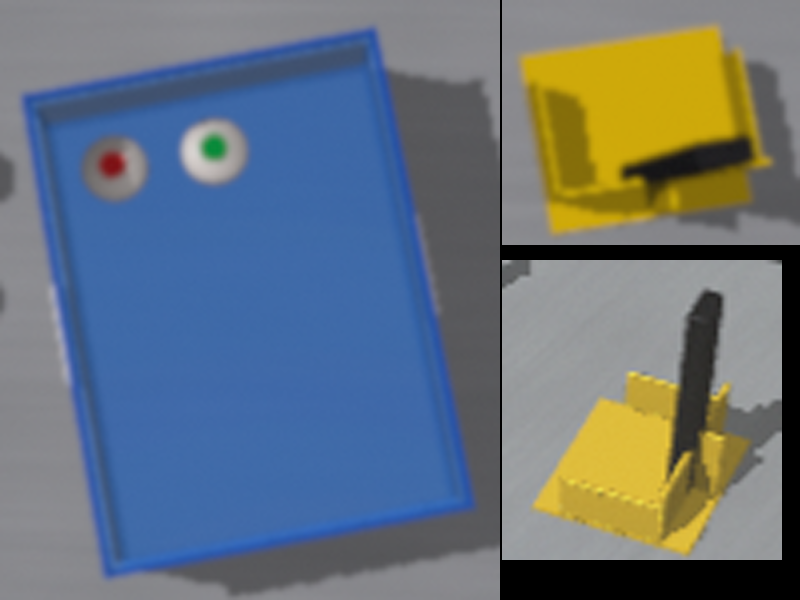

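```bash
cat >> h.py <<'E'
def ld(tag): return dict(np.load(tag+'.npz'))
def fit(obj,pts):
    obj=np.array(obj);pts=np.array(pts)[:,:2]; a=obj-obj.mean(0);b=pts-pts.mean(0)
    th=np.arctan2((a[:,0]*b[:,1]-a[:,1]*b[:,0]).sum(),(a*b).sum()); c,s=np.cos(th),np.sin(th);R=np.array([[c,-s],[s,c]])
    p=pts.mean(0)-R@obj.mean(0); return p,th,pts-(obj@R.T+p)
def place(p,th,P):
    c,s=np.cos(th),np.sin(th);P=np.array(P,float);return np.c_[P[:,:2]@np.array([[c,-s],[s,c]]).T+p,P[:,2]]
E
python3 - <<'E'
from h import *
t=ld('top0');s=ld('side0')
A=lambda x,y:((x+.5)/(10/3)-.5+200,(y+.5)/(10/3)-.5+120)
B=lambda x,y:((x-502+.5)/3.5-.5+390,(y+.5)/3.5-.5+185)
C=lambda x,y:((x-502+.5)/4-.5+310,(y-260+.5)/4-.5+100)
pts=[atz(t,*A(*p),.065) for p in[(24,97),(376,30),(474,508),(108,577)]]
bp,bt,res=fit([(.134,.099),(.134,-.099),(-.134,-.099),(-.134,.099)],pts);print('bin',bp,bt,res*1e3)
print('bin depth',[dep(t,*A(x,y))[2].round(4) for x,y in[(250,300),(300,450),(200,30),(29,100)]])
pts=[atz(t,*B(*p),.0025) for p in[(521,57),(720,26),(551,235),(750,203)]]
sp,st,res=fit([(.077,.058),(.077,-.058),(-.025,.058),(-.025,-.058)],pts);print('scoop',sp,st,res*1e3)
print('handle tri',tri(t,B(726,154),s,C(711,297)))
sc=[dep(s,*C(*p)) for p in[(600,450),(690,350)]];print('scoop side depth',np.round(sc,4))
pc=[dep(t,*B(*p)) for p in[(620,100),(735,150),(700,190)]];print(np.round(pc,4))
for n,x,y in(('a',112,164),('b',214,149)):
    w=atz(t,*A(x,y),.023); c,q=np.cos(bt),np.sin(bt); print(n,w, np.array([[c,q],[-q,c]])@(w[:2]-bp),dep(t,*A(x,y))[2])
# overlay
b=[(x*.134,y*.099,z) for z in(0,.065) for x,y in((1,1),(1,-1),(-1,-1),(-1,1))]
h=[(x,y,z) for z in(0,) for x,y in((.077,.058),(.077,-.058),(-.025,-.058),(-.025,.058))]+[(x*.007,y*.015,.14) for x,y in((1,1),(1,-1),(-1,-1),(-1,1))]
out=[]
for d in(t,s):
    im=cv2.resize(d['image'],None,fx=3,fy=3)
    for pp,tt,P in((bp,bt,b),(sp,st,h)):
        q=proj(d,place(pp,tt,P))*3+1
        for k in(0,4): cv2.polylines(im,[q[k:k+4].round().astype(int).reshape(-1,1,2)],True,(0,255,255) if P is b else (255,0,255),1)
    out.append(im)
a=out[0][330:900,590:1430];a=cv2.resize(a,(480,326)); c=out[1][290:850,550:1140]
im=np.zeros((600,800,3),np.uint8);c=cv2.resize(c,(0,0),fx=.6,fy=.6)
im[:326,:480]=a; z=cv2.resize(out[0][530:780,1170:1410],(300,312)); im[:312,490:790]=z; z=out[1][300:580,940:1140];im[318:598,490:690]=z
z=cv2.resize(out[1][470:840,560:1060],(370,274));im[326:600,:370]=z
cv2.imwrite('pics/ov1.png',im)
E
```

```text
bin [0.52114874 0.02424208] 0.21589292695629572 [[ 1.97305283  3.11603043]
 [ 2.74459939 -1.80799774]
 [-2.1044071  -2.79847183]
 [-2.61324511  1.49043914]]
bin depth [np.float64(0.0048), np.float64(0.0046), np.float64(-0.0015), np.float64(0.0672)]
scoop [ 0.48622972 -0.28366498] 0.17016476193067748 [[-0.72999988 -0.5994801 ]
 [ 0.41980768 -0.65161566]
 [-0.21770859 -0.01466528]
 [ 0.52790079  1.26576104]]
handle tri (array([ 0.48425845, -0.28058712,  0.14983381]), np.float64(0.0015046697604495416))
scoop side depth [[ 5.487e-01 -2.870e-01  5.000e-04]
 [ 4.877e-01 -2.712e-01  1.166e-01]]
[[ 0.5287 -0.2708  0.0007]
 [ 0.4878 -0.2876  0.1412]
 [ 0.4786 -0.3152  0.0027]]
a [0.60414239 0.10658306 0.023     ] [0.09870606 0.0626506 ] 0.024171061885700063
b [0.61446358 0.0467604  0.023     ] [0.09597246 0.00200569] 0.025905905751738234
```

View pics/ov1.png

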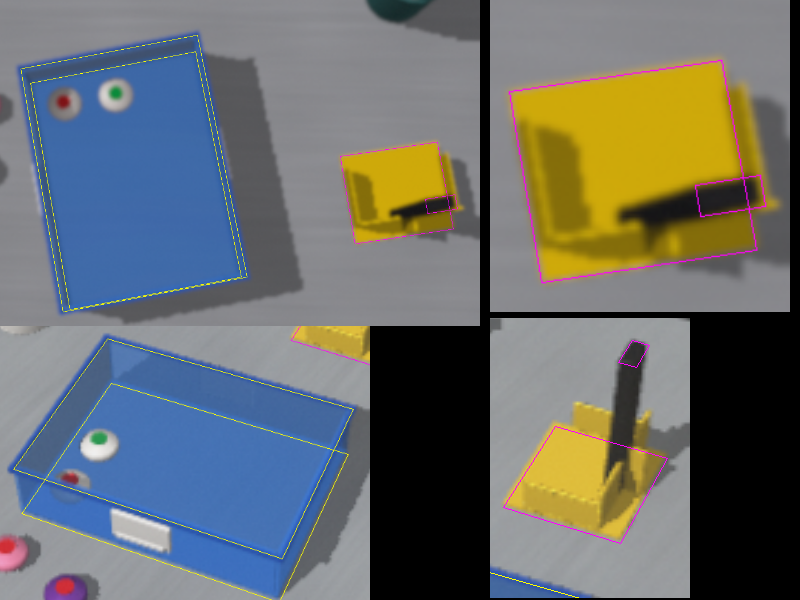

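The overlays match in both views to about 2 mm. The box is at (0.521, 0.024) with yaw 12.4°, and the scoop is at (0.486, -0.284) with yaw 9.75°. In the bin frame tablet a is at (99, 63) mm and tablet b at (96, 2) mm. I'll grip across the handle's 14 mm side, which puts the jaws along the scoop's x.

Request:
apply_moves:
  commands:
    - [0.57,-0.295,0,0,0,0,1]
    - [0.57,-0.295,0,0,0,0,1]
    - [0.57,-0.295,0,0,0,0,1]
    - [0.57,-0.295,0,0,0,0,1]
    - [0.57,-0.295,0,0,0,0,1]

```text
clock: 0.52
ee_pos: [0.3224, -0.4781, 0.2309]
tool_rot: [[0.924, 0.383, -0.0], [0.383, -0.924, 0.001], [-0.0, -0.001, -1.0]]
force: [0.7, 0.2, -0.6]
finger_gap: 0.0856
```

Request:
apply_moves:
  commands:
    - [0.57,-0.295,0,0,0,0,1]
    - [0.57,-0.295,0,0,0,0,1]
    - [0.57,-0.295,0,0,0,0,1]
    - [0.57,-0.295,0,0,0,0,1]
    - [0.57,-0.295,0,0,0,0,1]

```text
clock: 0.93
ee_pos: [0.4051, -0.3799, 0.231]
tool_rot: [[0.924, 0.383, -0.001], [0.383, -0.924, 0.001], [-0.0, -0.001, -1.0]]
force: [0.6, -0.4, 0.3]
finger_gap: 0.0853
```

Request:
apply_moves:
  commands:
    - [0.57,-0.295,0,0,0,0,1]
    - [0.57,-0.295,0,0,0,0,1]
    - [0.57,-0.295,0,0,0,0,1]
    - [0.57,-0.295,0,0,0,0,1]
    - [0.57,-0.295,0,0,0,0,1]

```text
clock: 1.35
ee_pos: [0.4878, -0.2818, 0.231]
tool_rot: [[0.924, 0.383, -0.001], [0.383, -0.924, 0.0], [-0.001, -0.001, -1.0]]
force: [0.7, 0.2, 0.6]
finger_gap: 0.0854
```

Request:
apply_moves:
  commands:
    - [0,0,0,0,0,-0.0572,1]
    - [0,0,0,0,0,-0.0572,1]
    - [0,0,0,0,0,-0.0572,1]
    - [0,0,0,0,0,-0.0572,1]
    - [0,0,0,0,0,-0.0572,1]

```text
clock: 1.77
ee_pos: [0.4872, -0.2828, 0.2309]
tool_rot: [[0.662, 0.749, -0.001], [0.749, -0.662, 0.0], [-0.0, -0.001, -1.0]]
force: [-0.2, -1.1, 0.6]
finger_gap: 0.0858
```

Request:
apply_moves:
  commands:
    - [0,0,0,0,0,-0.0572,1]
    - [0,0,0,0,0,-0.0572,1]
    - [0,0,0,0,0,-0.0572,1]
    - [0,0,0,0,0,-0.0572,1]
    - [0,0,0,0,0,-0.0572,1]

```text
clock: 2.18
ee_pos: [0.4871, -0.2829, 0.2309]
tool_rot: [[0.272, 0.962, -0.001], [0.962, -0.272, 0.0], [0.0, -0.001, -1.0]]
force: [-0.0, 0.6, 1.2]
finger_gap: 0.0857
```

Request:
apply_moves:
  commands:
    - [0,0,0,0,0,-0.0572,1]
    - [0,0,0,0,0,-0.0572,1]
    - [0,0,0,0,0,-0.0572,1]
    - [0,0,0,0,0,-0.0572,1]
    - [0,0,0,0,0,-0.0572,1]

```text
clock: 2.6
ee_pos: [0.4871, -0.2829, 0.2309]
tool_rot: [[-0.173, 0.985, -0.001], [0.985, 0.173, 0.0], [0.001, -0.001, -1.0]]
force: [-0.2, -0.4, 0.4]
finger_gap: 0.0854
```

Request:
apply_moves:
  commands:
    - [0,0,0.66,0,0,0,1]
    - [0,0,0.66,0,0,0,1]
    - [0,0,0.66,0,0,0,1]
    - [0,0,0.66,0,0,0,1]
    - [0,0,0.66,0,0,0,1]

```text
clock: 3.02
ee_pos: [0.487, -0.2829, 0.0979]
tool_rot: [[-0.169, 0.986, -0.0], [0.986, 0.169, 0.0], [0.0, -0.0, -1.0]]
force: [0.1, 0.0, 0.0]
finger_gap: 0.0854
```

```bash
python3 - <<'E'
from h import *
t=shot('top','t1');s=shot('side','s1')
R=lambda im,x,y,w,h,k:cv2.resize(im[y:y+h,x:x+w],None,fx=k,fy=k,interpolation=cv2.INTER_CUBIC)
im=np.hstack([R(t['image'],370,160,130,130,3),R(s['image'],290,60,130,130,3)]);cv2.imwrite('pics/g1.png',im)
E
```

```text
(no output)
```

View pics/g1.png

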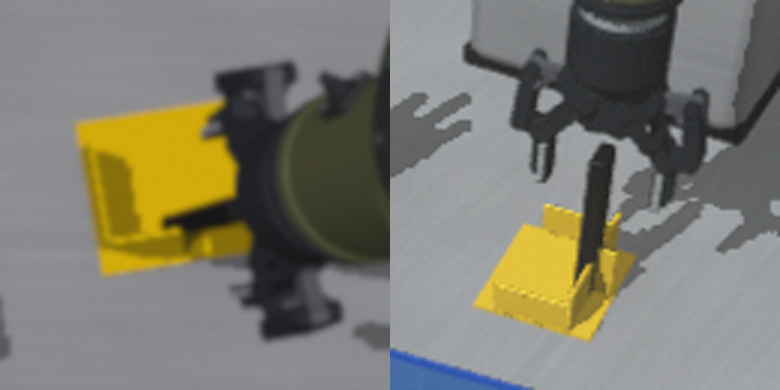

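The handle stands centred between the open fingers, so I'll close.

Request:
apply_moves:
  commands:
    - [0,0,0,0,0,0,-1]
    - [0,0,0,0,0,0,-1]
    - [0,0,0,0,0,0,-1]
    - [0,0,0,0,0,0,-1]
    - [0,0,0,0,0,0,-1]
  force: 80

```text
clock: 3.53
ee_pos: [0.4879, -0.2833, 0.1004]
tool_rot: [[-0.169, 0.986, 0.002], [0.986, 0.169, -0.001], [-0.001, 0.001, -1.0]]
force: [0.3, -0.2, 0.1]
finger_gap: 0.0256
```

Request:
apply_moves:
  commands:
    - [0,0,0,0,0,0,-1]
    - [0,0,0,0,0,0,-1]
    - [0,0,0,0,0,0,-1]
    - [0,0,0,0,0,0,-1]
    - [0,0,0,0,0,0,-1]

```text
clock: 3.95
ee_pos: [0.4877, -0.2832, 0.1001]
tool_rot: [[-0.169, 0.986, 0.001], [0.986, 0.169, -0.001], [-0.001, 0.001, -1.0]]
force: [0.1, 0.4, 6.1]
finger_gap: 0.0131
```

Request:
apply_moves:
  commands:
    - [0,0,-0.5,0,0,0,-1]
    - [0,0,-0.5,0,0,0,-1]
    - [0,0,-0.5,0,0,0,-1]
    - [0,0,-0.5,0,0,0,-1]
    - [0,0,-0.5,0,0,0,-1]

```text
clock: 4.37
ee_pos: [0.4871, -0.2828, 0.2]
tool_rot: [[-0.169, 0.986, -0.001], [0.986, 0.169, 0.0], [0.001, -0.001, -1.0]]
force: [-0.3, 0.0, -2.0]
finger_gap: 0.0132
```

```bash
python3 - <<'E'
from h import *
t=shot('top','t2');s=shot('side','s2')
R=lambda im,x,y,w,h,k:cv2.resize(im[y:y+h,x:x+w],None,fx=k,fy=k,interpolation=cv2.INTER_CUBIC)
im=np.hstack([R(t['image'],380,170,100,130,4),R(s['image'],310,50,100,130,4)]);cv2.imwrite('pics/g2.png',im)
st=monitor.read_state();print(st['force'],st['ft_torque'],st['finger_gap'],st['ee_pos'])
E
```

```text
[ 0.42286016 -0.80500508 -1.41118077] [ 0.0500009  -0.02631888  0.02390772] 0.013043452444172488 [ 0.4889364  -0.2833104   0.20221588]
```

View pics/g2.png

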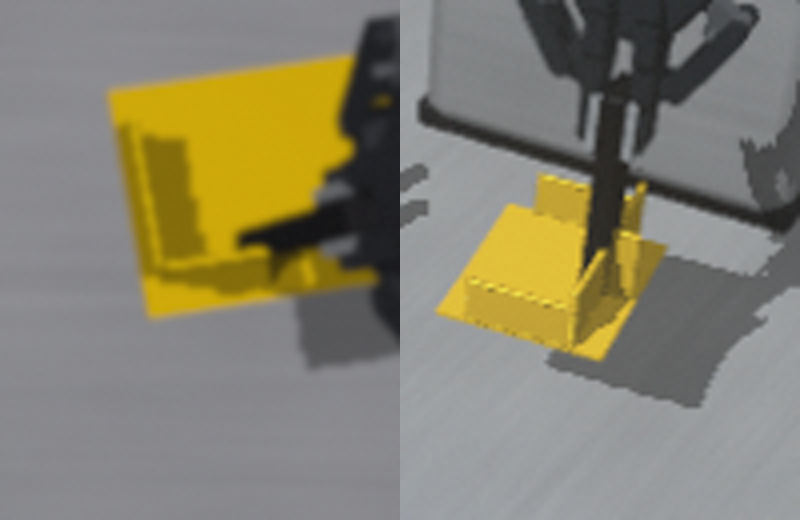

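The scoop is lifted and hangs straight. Triangulating its corners gives its pose in the hand.

```bash
python3 - <<'E'
from h import *
t=ld('t2');s=ld('s2')
T=lambda x,y:((x+.5)/4-.5+380,(y+.5)/4-.5+170)
S=lambda x,y:((x-400+.5)/4-.5+310,(y+.5)/4-.5+50)
FL,e1=tri(t,T(108,92),s,S(437,312));BL,e2=tri(t,T(150,318),s,S(602,361))
print(FL,e1,BL,e2)
z=(FL[2]+BL[2])/2
print('pitch deg',np.degrees(np.arcsin((FL[2]-BL[2])/.102)))
P=[atz(s,*S(*p),z) for p in[(437,312),(510,205),(602,361),(666,243)]]
o=[(.077,.058),(.077,-.058),(-.025,.058),(-.025,-.058)]
print(np.round(P,4)); p,th,res=fit(o,P);print('side fit',p,th,res*1e3)
P=[atz(t,*T(*p),z) for p in[(108,92),(150,318)]]; p,th,res=fit([o[0],o[2]],P);print('top',p,th,res*1e3)
for d,im,b in((t,'t',T),(s,'s',S)):pass
for x,y in((560,220),(520,260),(480,300),(590,310),(520,215)): print(dep(s,*S(x,y)).round(4))
E
```

```text
[ 0.55101836 -0.21052765  0.11136441] 0.0022645810369440627 [ 0.4525214  -0.22903699  0.10894827] 0.0016616597139731688
pitch deg 1.357325235793466
[[ 0.5528 -0.2114  0.1102]
 [ 0.5724 -0.3246  0.1102]
 [ 0.4526 -0.2272  0.1102]
 [ 0.4759 -0.3446  0.1102]]
side fit [ 0.48784895 -0.28167084] 0.1821761189696593 [[-0.25485074 -0.67229452]
 [-1.67338536  0.11422408]
 [-0.1564991   1.93698046]
 [ 2.08473519 -1.37891002]]
top [ 0.48569622 -0.28193706] 0.17857943125190534 [[-0.94143732 -0.1699316 ]
 [ 0.94143732  0.1699316 ]]
[ 0.5421 -0.3339  0.106 ]
[ 0.5416 -0.2861  0.1058]
[ 0.5317 -0.2232  0.1207]
[ 0.4791 -0.2591  0.1138]
[ 0.5657 -0.3262  0.1046]
```

Request:
apply_moves:
  commands:
    - [0,0,0,0,0,-0.029,-1]
    - [0.425,0.07,0,0,0,0,-1]
    - [0.425,0.07,0,0,0,0,-1]
    - [0.425,0.07,0,0,0,0,-1]
    - [0.425,0.07,0,0,0,0,-1]

```text
clock: 4.88
ee_pos: [0.483, -0.2134, 0.1982]
tool_rot: [[-0.213, 0.977, -0.002], [0.977, 0.213, 0.001], [0.001, -0.001, -1.0]]
force: [1.2, 0.8, -1.7]
finger_gap: 0.0129
```

Request:
apply_moves:
  commands:
    - [0.425,0.07,0,0,0,0,-1]
    - [0.425,0.07,0,0,0,0,-1]
    - [0.425,0.07,0,0,0,0,-1]
    - [0.425,0.07,0,0,0,0,-1]
    - [0.425,0.07,0,0,0,0,-1]

```text
clock: 5.3
ee_pos: [0.4786, -0.1273, 0.1983]
tool_rot: [[-0.214, 0.977, -0.001], [0.977, 0.214, 0.0], [0.001, -0.001, -1.0]]
force: [0.2, -0.6, -1.6]
finger_gap: 0.0128
```

Request:
apply_moves:
  commands:
    - [0.425,0.07,0,0,0,0,-1]
    - [0.425,0.07,0,0,0,0,-1]
    - [0.425,0.07,0,0,0,0,-1]
    - [0.425,0.07,0,0,0,0,-1]
    - [0.425,0.07,0,0,0,0,-1]

```text
clock: 5.72
ee_pos: [0.4741, -0.0414, 0.1984]
tool_rot: [[-0.214, 0.977, -0.001], [0.977, 0.214, 0.0], [0.0, -0.001, -1.0]]
force: [-0.5, -0.1, -1.0]
finger_gap: 0.0131
```

Request:
apply_moves:
  commands:
    - [0.425,0.07,0,0,0,0,-1]
    - [0.425,0.07,0,0,0,0,-1]
    - [0.425,0.07,0,0,0,0,-1]
    - [0.425,0.07,0,0,0,0,-1]
    - [0.425,0.07,0,0,0,0,-1]

```text
clock: 6.13
ee_pos: [0.4697, 0.0445, 0.1984]
tool_rot: [[-0.214, 0.977, -0.001], [0.977, 0.214, -0.0], [0.0, -0.001, -1.0]]
force: [-0.6, -0.5, -1.1]
finger_gap: 0.0131
```

Request:
apply_moves:
  commands:
    - [0,0,0,0,0,0,-1]
    - [0,0,0,0,0,0,-1]
    - [0,0,0,0,0,0,-1]
    - [0,0,0,0,0,0,-1]
    - [0,0,0,0,0,0,-1]

```text
clock: 6.55
ee_pos: [0.4703, 0.0429, 0.199]
tool_rot: [[-0.212, 0.977, -0.001], [0.977, 0.212, -0.0], [-0.0, -0.001, -1.0]]
force: [1.2, -0.2, -0.5]
finger_gap: 0.0133
```

Request:
apply_moves:
  commands:
    - [0,0,0.45,0,0,0,-1]
    - [0,0,0.45,0,0,0,-1]
    - [0,0,0.45,0,0,0,-1]
    - [0,0,0.45,0,0,0,-1]
    - [0,0,0.45,0,0,0,-1]

```text
clock: 6.97
ee_pos: [0.4705, 0.0432, 0.1085]
tool_rot: [[-0.212, 0.977, 0.0], [0.977, 0.212, -0.0], [-0.0, 0.0, -1.0]]
force: [-0.1, 0.0, -1.0]
finger_gap: 0.0128
```

Request:
apply_moves:
  commands:
    - [0,0,0.04,0,0,0,-1]
    - [0,0,0,0,0,0,-1]
    - [0,0,0,0,0,0,-1]
    - [0,0,0,0,0,0,-1]
    - [0,0,0,0,0,0,-1]

```text
clock: 7.38
ee_pos: [0.471, 0.0439, 0.1087]
tool_rot: [[-0.213, 0.977, 0.002], [0.977, 0.213, 0.0], [-0.0, 0.002, -1.0]]
force: [0.7, -1.1, -0.5]
finger_gap: 0.0133
```

Request:
apply_moves:
  commands:
    - [0,0,0.04,0,0,0,-1]
    - [0,0,0,0,0,0,-1]
    - [0,0,0,0,0,0,-1]
    - [0,0,0,0,0,0,-1]
    - [0,0,0,0,0,0,-1]

```text
clock: 7.8
ee_pos: [0.4704, 0.044, 0.1062]
tool_rot: [[-0.214, 0.977, 0.0], [0.977, 0.214, 0.0], [-0.0, 0.0, -1.0]]
force: [-0.1, 0.3, -1.3]
finger_gap: 0.0128
```

```bash
python3 - <<'E'
from h import *
t=shot('top','t3');s=shot('side','s3')
st=monitor.read_state();print(st['force'],st['ft_torque'],st['finger_gap'],st['ee_pos'],st['clock'])
R=lambda im,x,y,w,h,k:cv2.resize(im[y:y+h,x:x+w],None,fx=k,fy=k,interpolation=cv2.INTER_CUBIC)
im=np.hstack([R(t['image'],200,120,150,180,2.6666),R(s['image'],190,100,170,180,2.35)[:480,:400]]) if 0 else None
a=R(t['image'],200,120,150,190,2.66);b=R(s['image'],188,110,160,190,2.5)
im=np.zeros((510,800,3),np.uint8);im[:a.shape[0],:a.shape[1]]=a;im[:b.shape[0],400:400+b.shape[1]]=b
cv2.imwrite('pics/g3.png',im)
E
```

```text
[ 0.36670486 -0.57050534 -0.42769553] [2.37180692e-05 7.14620871e-03 2.85839780e-02] 0.012946299308001433 [0.4704061  0.0439556  0.10611049] 7.9
```

View pics/g3.png

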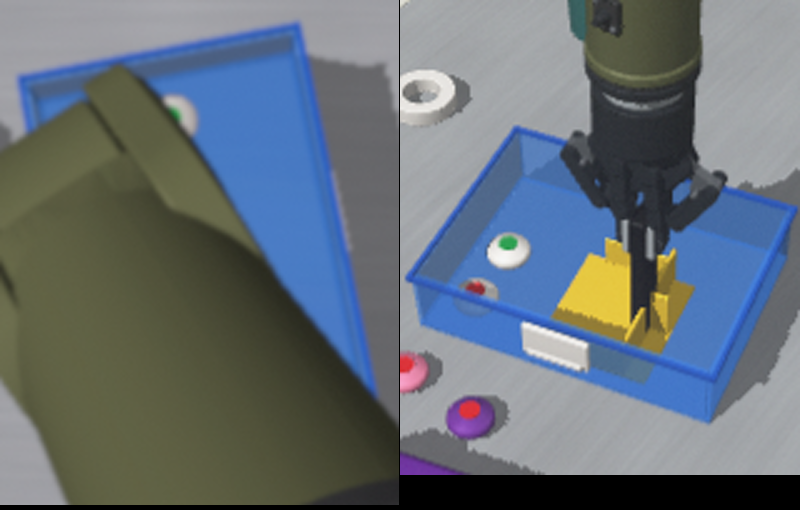

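The top view is blocked by the arm. The side view shows the scoop inside the box, above the floor, mouth toward the tablets at crop (508,250) and (477,293), both clear of its front edge. Next I feel for the floor.

Request:
apply_moves:
  commands:
    - [0,0,0.03,0,0,0,-1]
    - [0,0,0,0,0,0,-1]
    - [0,0,0,0,0,0,-1]
    - [0,0,0,0,0,0,-1]
    - [0,0,0,0,0,0,-1]

```text
clock: 8.32
ee_pos: [0.4704, 0.044, 0.1049]
tool_rot: [[-0.214, 0.977, -0.0], [0.977, 0.214, 0.0], [0.0, -0.0, -1.0]]
force: [-0.1, -0.5, -1.1]
finger_gap: 0.013
```

Request:
apply_moves:
  commands:
    - [0,0,0.025,0,0,0,-1]
    - [0,0,0,0,0,0,-1]
    - [0,0,0,0,0,0,-1]
    - [0,0,0,0,0,0,-1]
    - [0,0,0,0,0,0,-1]

```text
clock: 8.73
ee_pos: [0.4705, 0.044, 0.104]
tool_rot: [[-0.214, 0.977, 0.0], [0.977, 0.214, 0.0], [-0.0, 0.0, -1.0]]
force: [0.1, -0.6, 3.2]
finger_gap: 0.0131
```

Request:
apply_moves:
  commands:
    - [0.04,0,0,0,0,0,-1]
    - [0.04,0,0,0,0,0,-1]
    - [0.02,0,0,0,0,0,-1]
    - [0,0,0,0,0,0,-1]
    - [0,0,0,0,0,0,-1]

```text
clock: 9.15
ee_pos: [0.4697, 0.0481, 0.104]
tool_rot: [[-0.214, 0.977, 0.0], [0.977, 0.214, 0.0], [0.0, 0.0, -1.0]]
force: [0.2, 0.3, 3.8]
finger_gap: 0.0135
```

Request:
apply_moves:
  commands:
    - [0.02,0,0,0,0,0,-1]
    - [0.02,0,0,0,0,0,-1]
    - [0,0,0,0,0,0,-1]
    - [0,0,0,0,0,0,-1]
    - [0,0,0,0,0,0,-1]

```text
clock: 9.57
ee_pos: [0.4694, 0.0494, 0.104]
tool_rot: [[-0.213, 0.977, 0.0], [0.977, 0.213, 0.0], [-0.0, 0.0, -1.0]]
force: [0.8, -1.8, 5.1]
finger_gap: 0.0133
```

Request:
apply_moves:
  commands:
    - [0.02,0,0,0,0,0,-1]
    - [0.01,0,0,0,0,0,-1]
    - [0,0,0,0,0,0,-1]
    - [0,0,0,0,0,0,-1]
    - [0,0,0,0,0,0,-1]

```text
clock: 9.98
ee_pos: [0.4691, 0.0505, 0.104]
tool_rot: [[-0.213, 0.977, 0.0], [0.977, 0.213, -0.0], [-0.0, 0.0, -1.0]]
force: [0.6, -1.9, 5.3]
finger_gap: 0.0133
```

Request:
apply_moves:
  commands:
    - [0.02,0,0,0,0,0,-1]
    - [0.02,0,0,0,0,0,-1]
    - [0,0,0,0,0,0,-1]
    - [0,0,0,0,0,0,-1]
    - [0,0,0,0,0,0,-1]

```text
clock: 10.4
ee_pos: [0.4688, 0.0518, 0.104]
tool_rot: [[-0.213, 0.977, 0.0], [0.977, 0.213, -0.0], [-0.0, 0.0, -1.0]]
force: [0.4, -2.4, 6.2]
finger_gap: 0.0131
```

```bash
python3 - <<'E'
from h import *
s=shot('side','s4')
st=monitor.read_state();print(st['force'],st['ft_torque'],st['ee_pos'],st['tool_rot'])
R=lambda im,x,y,w,h,k:cv2.resize(im[y:y+h,x:x+w],None,fx=k,fy=k,interpolation=cv2.INTER_CUBIC)
bp=[.52115,.02424];bt=.2159
b=s['image'].copy(); b=R(b,190,160,160,120,5)
q=lambda P:((proj(s,P)-[190,160]+.5)*5-.5).round().astype(int).reshape(-1,1,2)
c,n=np.cos(bt),np.sin(bt);d=st['ee_pos'][:2]
S=place(d,bt,[(.077,.058,.0065),(.077,-.058,.0065),(-.025,-.058,.0065),(-.025,.058,.0065)])
cv2.polylines(b,[q(S)],True,(255,0,255),1)
B=place(bp,bt,[(.13,.095,.004),(.13,-.095,.004),(-.13,-.095,.004),(-.13,.095,.004)])
cv2.polylines(b,[q(B)],True,(0,255,255),1)
cv2.imwrite('pics/g4.png',b)
E
```

```text
[-0.33438055 -2.4648821   5.34332371] [-0.45946859 -0.15133048 -0.09406344] [0.46881716 0.05182798 0.10402675] [[-2.13103991e-01  9.77029456e-01  3.60923012e-04]
 [ 9.77029442e-01  2.13104110e-01 -3.29506943e-04]
 [-3.98852166e-04  2.82413165e-04 -9.99999881e-01]]
```

View pics/g4.png

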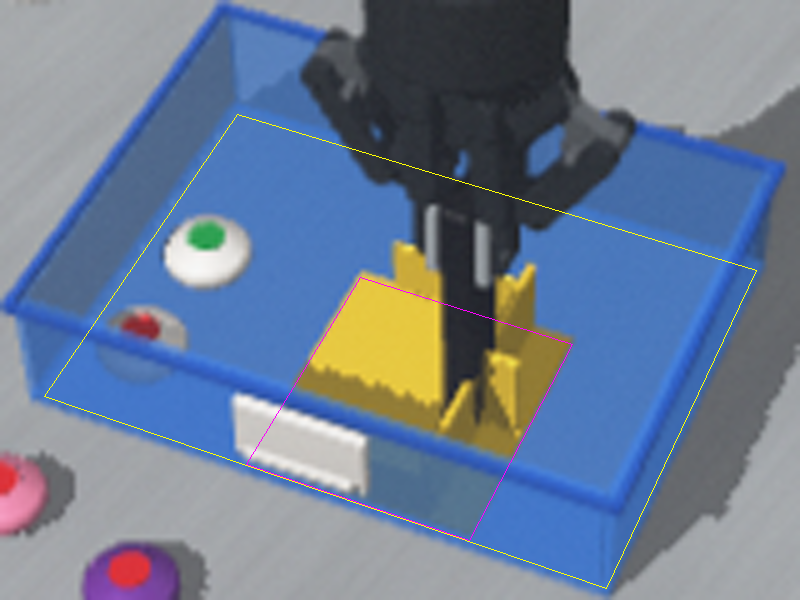

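Request:
apply_moves:
  commands:
    - [-0.05,0,0,0,0,0,-1]
    - [-0.05,0,0,0,0,0,-1]
    - [-0.04,0,0,0,0,0,-1]
    - [0,0,0,0,0,0,-1]
    - [0,0,0,0,0,0,-1]

```text
clock: 10.87
ee_pos: [0.47, 0.0472, 0.104]
tool_rot: [[-0.214, 0.977, 0.0], [0.977, 0.214, 0.001], [0.001, 0.001, -1.0]]
force: [-0.8, -0.0, 6.1]
finger_gap: 0.0131
```

```bash
python3 - <<'E'
from h import *
t=ld('top0');s=ld('side0');s4=ld('s4')
def dot(d,c,box):
    x,y,w,h=box;im=d['image'][y:y+h,x:x+w].astype(int);B,G,R=im[...,0],im[...,1],im[...,2]
    m=(R-np.maximum(B,G)>30) if c=='r' else (G-np.maximum(B,R)>30)
    v,u=np.nonzero(m);return (u.mean()+x,v.mean()+y),m.sum()
st=monitor.read_state();T=st['ee_pos'];print(T,st['force'],st['ft_torque'])
bp=np.array([.52115,.02424]);bt=.2159;c,q=np.cos(bt),np.sin(bt);Ri=np.array([[c,q],[-q,c]])
print('tcp bin',Ri@(T[:2]-bp))
for n,cc,bt_,bs in(('a','r',(220,155,30,30),(205,215,30,18)),('b','g',(250,150,30,30),(220,198,25,20))):
    a,na=dot(t,cc,bt_);b,nb=dot(s,cc,bs)
    p,e=tri(t,a,s,b);print(n,a,b,na,nb,p,e,'bin',Ri@(p[:2]-bp),'top@.024',Ri@(atz(t,*a,.024)[:2]-bp),'side@.024',Ri@(atz(s,*b,.024)[:2]-bp))
E
```

```text
[0.46995355 0.04719574 0.10402841] [-0.83221581 -0.02328314  6.07493798] [ 0.00939936 -0.08923593  0.0521638 ]
tcp bin [-0.04509014  0.03339044]
a (np.float64(233.265625), np.float64(168.84375)) (np.float64(218.3448275862069), np.float64(224.27586206896552)) 64 29 [0.60188189 0.10515455 0.03196015] 0.0007566495368194338 bin [0.09619167 0.06174111] top@.024 [0.09847247 0.06253447] side@.024 [0.09970351 0.05575168]
b (np.float64(263.71153846153845), np.float64(163.71153846153845)) (np.float64(230.8108108108108), np.float64(206.75675675675674)) 52 37 [0.61460755 0.04674778 0.02817226] 0.0001161693854266285 bin [0.0961096  0.00196415] top@.024 [0.09704548 0.00202403] side@.024 [ 0.09821167 -0.00142727]
```

Request:
apply_moves:
  commands:
    - [-0.03,0,0,0,0,0,-1]
    - [0,0.12,0,0,0,0,-1]
    - [0,0.15,0,0,0,0,-1]
    - [0,0.15,0,0,0,0,-1]
    - [0,0.12,0,0,0,0,-1]

```text
clock: 11.28
ee_pos: [0.491, 0.0503, 0.104]
tool_rot: [[-0.214, 0.977, -0.001], [0.977, 0.214, -0.0], [0.0, -0.001, -1.0]]
force: [-4.8, -0.1, 8.7]
finger_gap: 0.013
```

Request:
apply_moves:
  commands:
    - [0,0.1,0,0,0,0,-1]
    - [0,0.1,0,0,0,0,-1]
    - [0,0.1,0,0,0,0,-1]
    - [0,0.1,0,0,0,0,-1]
    - [0,0.1,0,0,0,0,-1]

```text
clock: 11.7
ee_pos: [0.5103, 0.0545, 0.104]
tool_rot: [[-0.214, 0.977, -0.001], [0.977, 0.214, -0.0], [0.0, -0.001, -1.0]]
force: [-2.6, -0.6, 7.6]
finger_gap: 0.0131
```

Request:
apply_moves:
  commands:
    - [0,0.08,0,0,0,0,-1]
    - [0,0.08,0,0,0,0,-1]
    - [0,0.08,0,0,0,0,-1]
    - [0,0.08,0,0,0,0,-1]
    - [0,0.08,0,0,0,0,-1]

```text
clock: 12.12
ee_pos: [0.5258, 0.0579, 0.104]
tool_rot: [[-0.214, 0.977, -0.001], [0.977, 0.214, -0.0], [0.0, -0.001, -1.0]]
force: [-3.0, -1.1, 8.0]
finger_gap: 0.013
```

Request:
apply_moves:
  commands:
    - [0,0.08,0,0,0,0,-1]
    - [0,0.08,0,0,0,0,-1]
    - [0,0.08,0,0,0,0,-1]
    - [0,0.08,0,0,0,0,-1]
    - [0,0.08,0,0,0,0,-1]

```text
clock: 12.53
ee_pos: [0.5413, 0.0613, 0.1041]
tool_rot: [[-0.214, 0.977, -0.001], [0.977, 0.214, -0.0], [-0.0, -0.001, -1.0]]
force: [-3.2, -0.8, 7.4]
finger_gap: 0.0128
```

```bash
cat > look.py <<'E'
from h import *
import sys
s=shot('side',sys.argv[1])
st=monitor.read_state();T=st['ee_pos']
bp=np.array([.52115,.02424]);bt=.2159;c,q=np.cos(bt),np.sin(bt);Ri=np.array([[c,q],[-q,c]])
print(T,Ri@(T[:2]-bp),st['force'],st['ft_torque'],st['finger_gap'],st['clock'])
cv2.imwrite(f'pics/{sys.argv[1]}z.png',cv2.resize(s['image'][150:290,180:360],None,fx=4.4,fy=4.2,interpolation=cv2.INTER_CUBIC))
E
python3 look.py s5
```

```text
[0.54199306 0.06154446 0.10404232] [0.02835077 0.03197327] [-2.79979519 -0.48603335  8.82865931] [-0.20733038  0.35418771  0.01375083] 0.012910302150495382 12.5833
```

View pics/s5z.png

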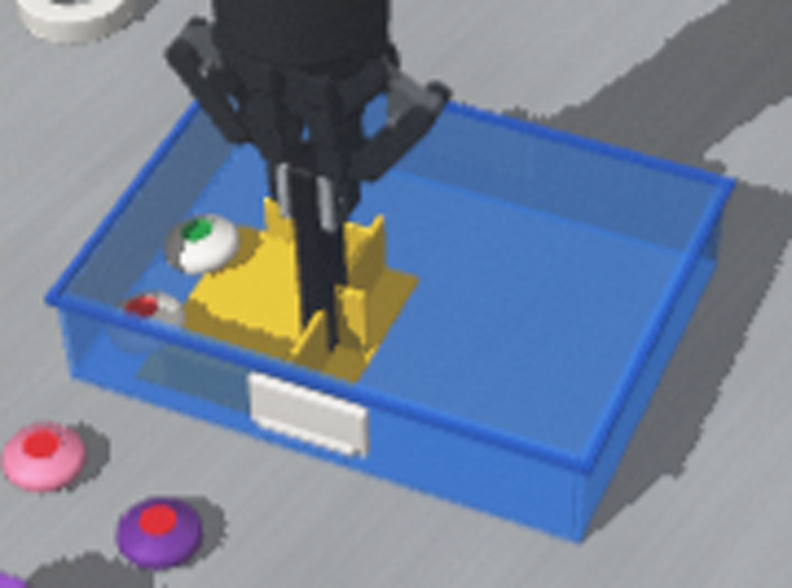

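Both tablets are now against the +x wall (green at crop (200,240), red at (150,310)) and starting to tilt onto the front edge. I'll go on slowly to the wall.

Request:
apply_moves:
  commands:
    - [0,0.06,0,0,0,0,-1]
    - [0,0.06,0,0,0,0,-1]
    - [0,0.06,0,0,0,0,-1]
    - [0,0.06,0,0,0,0,-1]
    - [0,0.06,0,0,0,0,-1]

```text
clock: 13.0
ee_pos: [0.5531, 0.064, 0.1041]
tool_rot: [[-0.214, 0.977, -0.001], [0.977, 0.214, -0.0], [0.0, -0.001, -1.0]]
force: [-3.4, -0.0, 8.1]
finger_gap: 0.0131
```

Request:
apply_moves:
  commands:
    - [0,0.05,0,0,0,0,-1]
    - [0,0.05,0,0,0,0,-1]
    - [0,0.04,0,0,0,0,-1]
    - [0,0.04,0,0,0,0,-1]
    - [0,0,0,0,0,0,-1]

```text
clock: 13.42
ee_pos: [0.5604, 0.0656, 0.104]
tool_rot: [[-0.214, 0.977, -0.001], [0.977, 0.214, 0.0], [0.0, -0.001, -1.0]]
force: [-1.4, -0.6, 7.8]
finger_gap: 0.0131
```

```bash
python3 look.py s6
```

```text
[0.56039824 0.06560992 0.10406561] [0.04719959 0.03200145] [-2.1617345  -1.24855325  6.80352137] [-0.18872411  0.19055032  0.0032507 ] 0.01299659647451536 13.4667
```

Next I step forward until the wall stops it.

Request:
apply_moves:
  commands:
    - [0,0.04,0,0,0,0,-1]
    - [0,0.04,0,0,0,0,-1]
    - [0,0.02,0,0,0,0,-1]
    - [0,0,0,0,0,0,-1]
    - [0,0,0,0,0,0,-1]

```text
clock: 13.88
ee_pos: [0.5642, 0.0664, 0.1041]
tool_rot: [[-0.214, 0.977, -0.001], [0.977, 0.214, 0.0], [0.0, -0.001, -1.0]]
force: [-2.5, 0.1, 7.2]
finger_gap: 0.0132
```

Request:
apply_moves:
  commands:
    - [0,0.02,0,0,0,0,-1]
    - [0,0.02,0,0,0,0,-1]
    - [0,0,0,0,0,0,-1]
    - [0,0,0,0,0,0,-1]
    - [0,0,0,0,0,0,-1]

```text
clock: 14.3
ee_pos: [0.5657, 0.0667, 0.1041]
tool_rot: [[-0.214, 0.977, -0.001], [0.977, 0.214, 0.0], [0.0, -0.001, -1.0]]
force: [-2.3, -0.7, 6.9]
finger_gap: 0.0136
```

```bash
python3 look.py s7
```

```text
[0.56564712 0.06671732 0.10405118] [0.05256384 0.0319587 ] [-2.48010479 -0.74946961  7.5621119 ] [-0.14788678  0.27963622 -0.06017906] 0.013075840267496823 14.35
```

View pics/s7z.png

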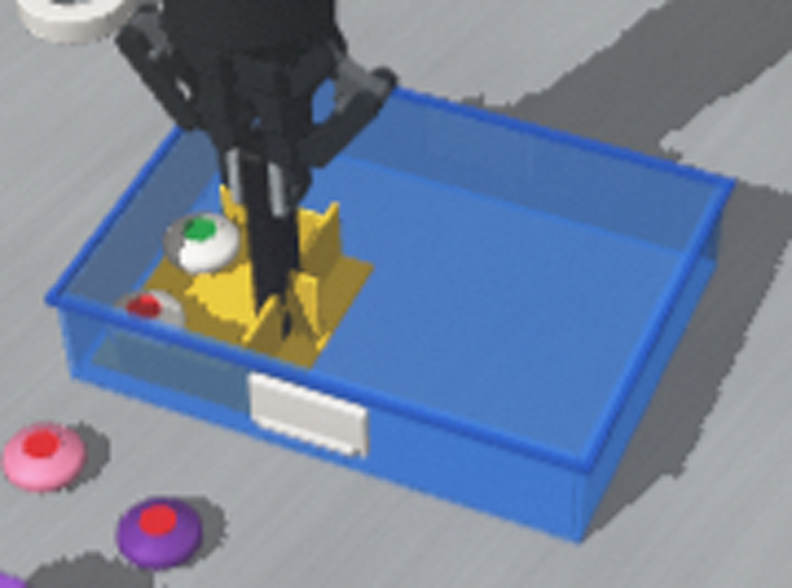

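The scoop is now under both tablets (green (200,240), red (145,310)), almost at the +x wall. A little further to feel the wall.

Request:
apply_moves:
  commands:
    - [0,0.02,0,0,0,0,-1]
    - [0,0.01,0,0,0,0,-1]
    - [0,0,0,0,0,0,-1]
    - [0,0,0,0,0,0,-1]
    - [0,0,0,0,0,0,-1]

```text
clock: 14.77
ee_pos: [0.5668, 0.067, 0.1041]
tool_rot: [[-0.214, 0.977, -0.001], [0.977, 0.214, 0.0], [0.0, -0.001, -1.0]]
force: [-3.4, -0.2, 7.5]
finger_gap: 0.0134
```

Request:
apply_moves:
  commands:
    - [0,0.02,0,0,0,0,-1]
    - [0,0.01,0,0,0,0,-1]
    - [0,0,0,0,0,0,-1]
    - [0,0,0,0,0,0,-1]
    - [0,0,0,0,0,0,-1]

```text
clock: 15.18
ee_pos: [0.5675, 0.0671, 0.1041]
tool_rot: [[-0.214, 0.977, -0.002], [0.977, 0.214, -0.0], [0.0, -0.002, -1.0]]
force: [-3.8, -1.1, 9.8]
finger_gap: 0.0135
```

It has reached the wall. Next I back off gently while rising, then tip the mouth up a few degrees so the tablets stay in.

Request:
apply_moves:
  commands:
    - [0,-0.02,-0.01,0,0,0,-1]
    - [0,-0.03,-0.02,0,0,0,-1]
    - [0,-0.04,-0.03,0,0,0,-1]
    - [0,-0.05,-0.05,0,0,0,-1]
    - [0,-0.06,-0.06,0,0,0,-1]

```text
clock: 15.6
ee_pos: [0.5601, 0.0652, 0.1103]
tool_rot: [[-0.214, 0.977, -0.001], [0.977, 0.214, -0.0], [0.0, -0.001, -1.0]]
force: [-0.0, 0.7, -2.4]
finger_gap: 0.0133
```

Request:
apply_moves:
  commands:
    - [0,-0.06,-0.06,-0.008,0,0,-1]
    - [0,-0.06,-0.06,-0.01,0,0,-1]
    - [0,-0.06,-0.06,-0.01,0,0,-1]
    - [0,-0.06,-0.06,-0.01,0,0,-1]
    - [0,-0.04,-0.06,-0.01,0,0,-1]

```text
clock: 16.02
ee_pos: [0.5489, 0.0627, 0.1227]
tool_rot: [[-0.214, 0.974, 0.075], [0.977, 0.213, 0.016], [-0.0, 0.077, -0.997]]
force: [-1.2, -0.7, -2.3]
finger_gap: 0.013
```

Request:
apply_moves:
  commands:
    - [0,-0.03,-0.04,-0.006,0,0,-1]
    - [0,-0.015,-0.02,0,0,0,-1]
    - [0,0,0,0,0,0,-1]
    - [0,0,0,0,0,0,-1]
    - [0,0,0,0,0,0,-1]

```text
clock: 16.43
ee_pos: [0.5477, 0.0625, 0.1246]
tool_rot: [[-0.214, 0.973, 0.083], [0.977, 0.213, 0.018], [0.0, 0.085, -0.996]]
force: [0.2, 0.6, -3.0]
finger_gap: 0.0137
```

```bash
python3 look.py s8; python3 - <<'E'
from h import *
print(monitor.read_state()['tool_rot'])
E
```

```text
[0.54769002 0.06250775 0.12449214] [0.03412184 0.03169375] [ 0.18512771  0.23783562 -2.05907246] [-0.04952766  0.19146501  0.01647564] 0.01321995199987568 16.4833
[[-2.13623768e-01  9.73419247e-01  8.25824176e-02]
 [ 9.76915980e-01  2.12839181e-01  1.82934457e-02]
 [ 2.30417978e-04  8.45839982e-02 -9.96416326e-01]]
```

View pics/s8z.png

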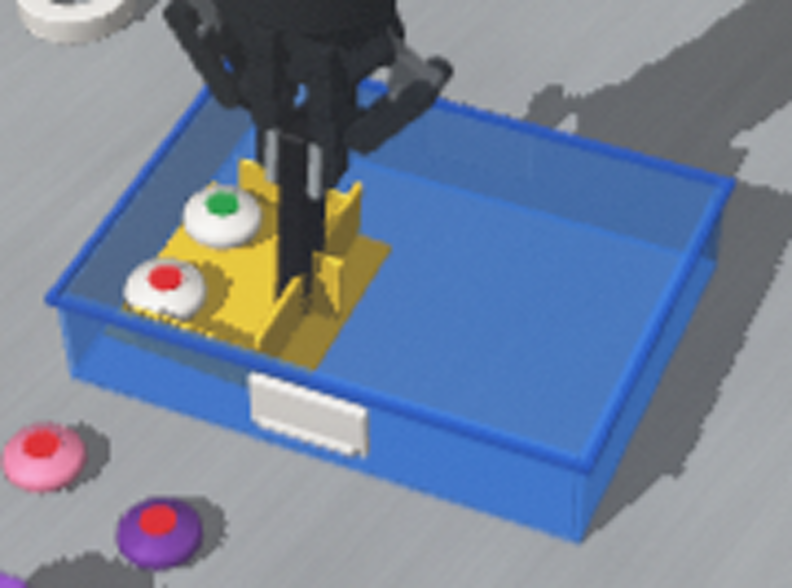

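Both tablets sit on the scoop floor between the side walls, dots up (green (222,205), red (163,278)), with the mouth tipped up about 4.9°. I'll lift straight up, then carry it smoothly to the bare bench on the right.

Request:
apply_moves:
  commands:
    - [0,0.005,-0.06,0,0,0,-1]
    - [0,0.01,-0.12,0,0,0,-1]
    - [0,0.015,-0.18,0,0,0,-1]
    - [0,0.02,-0.24,0,0,0,-1]
    - [0,0.022,-0.26,0,0,0,-1]

```text
clock: 16.9
ee_pos: [0.5475, 0.0625, 0.1602]
tool_rot: [[-0.214, 0.973, 0.083], [0.977, 0.213, 0.018], [0.0, 0.085, -0.996]]
force: [-0.5, 0.9, -3.0]
finger_gap: 0.0134
```

Request:
apply_moves:
  commands:
    - [0,0.022,-0.26,0,0,0,-1]
    - [0,0.022,-0.26,0,0,0,-1]
    - [0,0.02,-0.24,0,0,0,-1]
    - [0,0.015,-0.18,0,0,0,-1]
    - [0,0.008,-0.1,0,0,0,-1]

```text
clock: 17.32
ee_pos: [0.5478, 0.0625, 0.2023]
tool_rot: [[-0.213, 0.973, 0.084], [0.977, 0.213, 0.018], [-0.0, 0.086, -0.996]]
force: [0.1, 0.1, -2.0]
finger_gap: 0.013
```

```bash
cat > chk.py <<'E'
from h import *
import sys
s=shot('side',sys.argv[1]);st=monitor.read_state();T=st['ee_pos'];Rt=st['tool_rot'];print(T,st['force'],st['clock'])
# scoop frame: x=tool y, y=tool x, z=-tool z ; origin 0.100 below TCP
Rs=np.c_[Rt[:,1],Rt[:,0],-Rt[:,2]];o=T-Rs[:,2]*float(sys.argv[2] if len(sys.argv)>2 else .1)
box=proj(s,o+np.array([[.08,y,.0] for y in(.06,-.06)]+[[-.03,y,.04] for y in(.06,-.06)])@Rs.T)
m0=box.min(0).astype(int)-5;m1=box.max(0).astype(int)+5
im=s['image'][m0[1]:m1[1],m0[0]:m1[0]].astype(int);B,G,R=im[...,0],im[...,1],im[...,2]
for n,m in(('a',(R-np.maximum(B,G)>60)&(abs(B-G)<50)),('b',G-np.maximum(B,R)>40)):
    k,lab,stt,cen=cv2.connectedComponentsWithStats(m.astype(np.uint8))
    if k<2: print(n,'none');continue
    i=1+stt[1:,4].argmax();u,v=cen[i]+m0
    c,w=ray(s,u,v);a=Rs.T@(c-o);b=Rs.T@w;p=a+b*(.0225-a[2])/b[2];print(n,stt[i,4],(u,v),'scoop frame',p.round(4),'depth',(Rs.T@(dep(s,u,v)-o)).round(4))
E
python3 chk.py s9
```

```text
[0.54795532 0.0625402  0.20250787] [ 0.75233448 -0.40389419 -1.24513774] 17.3667
a 49 (np.float64(213.89795918367346), np.float64(189.22448979591837)) scoop frame [0.0587 0.0233 0.0225] depth [0.0581 0.0242 0.0237]
b 36 (np.float64(228.13888888888889), np.float64(172.27777777777777)) scoop frame [ 0.0549 -0.0329  0.0225] depth [ 0.055  -0.033   0.0223]
```

Request:
apply_moves:
  commands:
    - [-0.039,-0.02,-0.002,0,0,0,-1]
    - [-0.09,-0.046,-0.004,0,0,0,-1]
    - [-0.142,-0.072,-0.006,0,0,0,-1]
    - [-0.193,-0.099,-0.008,0,0,0,-1]
    - [-0.232,-0.118,-0.01,0,0,0,-1]

```text
clock: 17.78
ee_pos: [0.5389, 0.0314, 0.2004]
tool_rot: [[-0.214, 0.973, 0.082], [0.977, 0.213, 0.018], [0.0, 0.084, -0.996]]
force: [-0.2, 0.6, -2.0]
finger_gap: 0.0133
```

Request:
apply_moves:
  commands:
    - [-0.258,-0.132,-0.011,0,0,0,-1]
    - [-0.258,-0.132,-0.011,0,0,0,-1]
    - [-0.258,-0.132,-0.011,0,0,0,-1]
    - [-0.258,-0.132,-0.011,0,0,0,-1]
    - [-0.258,-0.132,-0.011,0,0,0,-1]

```text
clock: 18.2
ee_pos: [0.5239, -0.0257, 0.2006]
tool_rot: [[-0.213, 0.974, 0.082], [0.977, 0.212, 0.018], [-0.0, 0.084, -0.996]]
force: [-0.4, 0.1, -1.7]
finger_gap: 0.0131
```

Request:
apply_moves:
  commands:
    - [-0.258,-0.132,-0.011,0,0,0,-1]
    - [-0.258,-0.132,-0.011,0,0,0,-1]
    - [-0.258,-0.132,-0.011,0,0,0,-1]
    - [-0.258,-0.132,-0.011,0,0,0,-1]
    - [-0.258,-0.132,-0.011,0,0,0,-1]

```text
clock: 18.62
ee_pos: [0.5089, -0.0817, 0.2006]
tool_rot: [[-0.213, 0.974, 0.082], [0.977, 0.212, 0.018], [-0.0, 0.084, -0.996]]
force: [0.4, 1.1, -2.1]
finger_gap: 0.0134
```

Request:
apply_moves:
  commands:
    - [-0.258,-0.132,-0.011,0,0,0,-1]
    - [-0.258,-0.132,-0.011,0,0,0,-1]
    - [-0.258,-0.132,-0.011,0,0,0,-1]
    - [-0.258,-0.132,-0.011,0,0,0,-1]
    - [-0.258,-0.132,-0.011,0,0,0,-1]

```text
clock: 19.03
ee_pos: [0.4939, -0.1377, 0.2005]
tool_rot: [[-0.212, 0.974, 0.082], [0.977, 0.212, 0.018], [-0.0, 0.084, -0.996]]
force: [-0.7, -1.5, -1.9]
finger_gap: 0.0131
```

Request:
apply_moves:
  commands:
    - [-0.258,-0.132,-0.011,0,0,0,-1]
    - [-0.258,-0.132,-0.011,0,0,0,-1]
    - [-0.258,-0.132,-0.011,0,0,0,-1]
    - [-0.258,-0.132,-0.011,0,0,0,-1]
    - [-0.258,-0.132,-0.011,0,0,0,-1]

```text
clock: 19.45
ee_pos: [0.4795, -0.1934, 0.2007]
tool_rot: [[-0.213, 0.973, 0.083], [0.977, 0.213, 0.018], [-0.0, 0.085, -0.996]]
force: [0.3, 0.4, -2.1]
finger_gap: 0.0132
```

Request:
apply_moves:
  commands:
    - [-0.232,-0.118,-0.01,0,0,0,-1]
    - [-0.193,-0.099,-0.008,0,0,0,-1]
    - [-0.142,-0.072,-0.006,0,0,0,-1]
    - [-0.09,-0.046,-0.004,0,0,0,-1]
    - [-0.039,-0.02,-0.002,0,0,0,-1]

```text
clock: 19.87
ee_pos: [0.4719, -0.2229, 0.2006]
tool_rot: [[-0.213, 0.974, 0.083], [0.977, 0.212, 0.018], [0.0, 0.085, -0.996]]
force: [0.5, -0.0, -2.7]
finger_gap: 0.0128
```

```bash
python3 chk.py s10
```

```text
[ 0.47189416 -0.22281118  0.20064838] [-0.95598686 -0.4159086  -1.83352949] 19.9167
a 32 (np.float64(322.34375), np.float64(129.21875)) scoop frame [0.0588 0.0184 0.0225] depth [0.0592 0.0166 0.021 ]
b 29 (np.float64(333.17241379310343), np.float64(116.89655172413794)) scoop frame [ 0.0514 -0.0345  0.0225] depth [ 0.0507 -0.0314  0.025 ]
```

Request:
apply_moves:
  commands:
    - [0,-0.005,0.06,0,0,0,-1]
    - [0,-0.01,0.12,0,0,0,-1]
    - [0,-0.015,0.18,0,0,0,-1]
    - [0,-0.02,0.24,0,0,0,-1]
    - [0,-0.022,0.26,0,0,0,-1]

```text
clock: 20.33
ee_pos: [0.4721, -0.222, 0.1652]
tool_rot: [[-0.214, 0.973, 0.083], [0.977, 0.213, 0.018], [0.0, 0.085, -0.996]]
force: [0.8, -0.4, -2.2]
finger_gap: 0.0132
```

Request:
apply_moves:
  commands:
    - [0,-0.022,0.26,0,0,0,-1]
    - [0,-0.022,0.26,0,0,0,-1]
    - [0,-0.02,0.24,0,0,0,-1]
    - [0,-0.015,0.18,0,0,0,-1]
    - [0,-0.008,0.1,0,0,0,-1]

```text
clock: 20.75
ee_pos: [0.4717, -0.2221, 0.1231]
tool_rot: [[-0.214, 0.973, 0.081], [0.977, 0.213, 0.019], [0.001, 0.084, -0.996]]
force: [0.8, -0.8, -1.4]
finger_gap: 0.0129
```

Request:
apply_moves:
  commands:
    - [0,0,0,0.006,0,0,-1]
    - [0,0,0,0.01,0,0,-1]
    - [0,0,0,0.012,0,0,-1]
    - [0,0,0,0.012,0,0,-1]
    - [0,0,0,0.008,0,0,-1]

```text
clock: 21.17
ee_pos: [0.4729, -0.2222, 0.125]
tool_rot: [[-0.214, 0.977, 0.009], [0.977, 0.214, 0.001], [-0.001, 0.009, -1.0]]
force: [0.1, 0.7, -2.3]
finger_gap: 0.0133
```

Request:
apply_moves:
  commands:
    - [0,0,0,0.006,0,0,-1]
    - [0,0,0.08,0,0,0,-1]
    - [0,0,0.16,0,0,0,-1]
    - [0,0,0.16,0,0,0,-1]
    - [0,0,0.08,0,0,0,-1]

```text
clock: 21.58
ee_pos: [0.4713, -0.2223, 0.104]
tool_rot: [[-0.213, 0.977, -0.001], [0.977, 0.213, 0.001], [0.001, -0.001, -1.0]]
force: [-0.4, -0.7, -2.8]
finger_gap: 0.0132
```

```bash
python3 chk.py s11
```

```text
[ 0.47113567 -0.22222726  0.10371839] [ 0.43270722 -0.38344395 -1.85168099] 21.6333
a 30 (np.float64(323.0), np.float64(162.6)) scoop frame [0.0597 0.0135 0.0225] depth [0.0594 0.0143 0.0232]
b 24 (np.float64(333.5), np.float64(151.16666666666666)) scoop frame [ 0.0502 -0.0358  0.0225] depth [ 0.0506 -0.0372  0.0212]
```

Request:
apply_moves:
  commands:
    - [0,0,0.04,0,0,0,-1]
    - [0,0,0.03,0,0,0,-1]
    - [0,0,0,0,0,0,-1]
    - [0,0,0,0,0,0,-1]
    - [0,0,0,0,0,0,-1]

```text
clock: 22.05
ee_pos: [0.4723, -0.2224, 0.1026]
tool_rot: [[-0.214, 0.977, 0.0], [0.977, 0.214, -0.0], [-0.0, 0.0, -1.0]]
force: [1.1, -0.7, -1.2]
finger_gap: 0.0131
```

Request:
apply_moves:
  commands:
    - [0,0,0.02,0,0,0,-1]
    - [0,0,0,0,0,0,-1]
    - [0,0,0,0,0,0,-1]
    - [0,0,0,0,0,0,-1]
    - [0,0,0,0,0,0,-1]

```text
clock: 22.47
ee_pos: [0.4721, -0.2223, 0.1017]
tool_rot: [[-0.214, 0.977, 0.0], [0.977, 0.214, 0.0], [0.0, 0.0, -1.0]]
force: [-0.0, -0.4, -1.8]
finger_gap: 0.0131
```

Request:
apply_moves:
  commands:
    - [0,0,0.025,0,0,0,-1]
    - [0,0,0,0,0,0,-1]
    - [0,0,0,0,0,0,-1]
    - [0,0,0,0,0,0,-1]
    - [0,0,0,0,0,0,-1]

```text
clock: 22.88
ee_pos: [0.4721, -0.2223, 0.1006]
tool_rot: [[-0.214, 0.977, -0.0], [0.977, 0.214, 0.0], [0.0, -0.0, -1.0]]
force: [0.1, 0.3, -1.3]
finger_gap: 0.0132
```

Request:
apply_moves:
  commands:
    - [0,0,0.02,0,0,0,-1]
    - [0,0,0,0,0,0,-1]
    - [0,0,0,0,0,0,-1]
    - [0,0,0,0,0,0,-1]
    - [0,0,0,0,0,0,-1]

```text
clock: 23.3
ee_pos: [0.4722, -0.2223, 0.1001]
tool_rot: [[-0.214, 0.977, 0.0], [0.977, 0.214, -0.0], [-0.0, 0.0, -1.0]]
force: [-1.4, 0.3, 2.9]
finger_gap: 0.0131
```

On the bench (+2.9 N). I'll release gently and rise straight up.

Request:
apply_moves:
  commands:
    - [0,0,0,0,0,0,-0.6]
    - [0,0,0,0,0,0,-0.5]
    - [0,0,0,0,0,0,-0.4]
    - [0,0,0,0,0,0,-0.2]
    - [0,0,0,0,0,0,0]
  force: 20

```text
clock: 23.72
ee_pos: [0.4722, -0.2223, 0.0998]
tool_rot: [[-0.214, 0.977, 0.0], [0.977, 0.214, 0.0], [0.0, 0.0, -1.0]]
force: [-0.1, -0.7, 0.9]
finger_gap: 0.0425
```

Request:
apply_moves:
  commands:
    - [0,0,0,0,0,0,0.3]
    - [0,0,0,0,0,0,0.3]
    - [0,0,0,0,0,0,0.3]
    - [0,0,0,0,0,0,0.3]
    - [0,0,0,0,0,0,0.3]

```text
clock: 24.13
ee_pos: [0.4721, -0.2223, 0.0998]
tool_rot: [[-0.214, 0.977, 0.0], [0.977, 0.214, 0.0], [0.0, 0.0, -1.0]]
force: [0.1, -0.2, -0.5]
finger_gap: 0.0557
```

Request:
apply_moves:
  commands:
    - [0,0,-0.1,0,0,0,0.3]
    - [0,0,-0.2,0,0,0,0.3]
    - [0,0,-0.4,0,0,0,0.3]
    - [0,0,-0.6,0,0,0,0.3]
    - [0,0,-0.7,0,0,0,0.3]

```text
clock: 24.55
ee_pos: [0.4715, -0.2219, 0.1805]
tool_rot: [[-0.214, 0.977, -0.002], [0.977, 0.214, 0.001], [0.002, -0.001, -1.0]]
force: [0.4, -1.0, -0.8]
finger_gap: 0.0555
```

Request:
apply_moves:
  commands:
    - [0,0,-0.7,0,0,0,0.3]
    - [0,0,-0.5,0,0,0,0.3]
    - [0,-0.6,0,0,0,0,0.3]
    - [0,-0.6,0,0,0,0,0.3]
    - [0,-0.3,0,0,0,0,0.3]

```text
clock: 24.97
ee_pos: [0.4113, -0.2356, 0.2286]
tool_rot: [[-0.213, 0.977, -0.001], [0.977, 0.213, -0.001], [-0.001, -0.001, -1.0]]
force: [-0.4, 0.1, 0.0]
finger_gap: 0.0554
```

```bash
python3 - <<'E'
from h import *
t=shot('top','t12');s=shot('side','s12');st=monitor.read_state();print(st['ee_pos'],st['force'],st['finger_gap'],st['clock'])
R=lambda im,x,y,w,h,k:cv2.resize(im[y:y+h,x:x+w],None,fx=k,fy=k,interpolation=cv2.INTER_CUBIC)
cv2.imwrite('pics/end.png',np.hstack([R(t['image'],340,160,130,160,3),R(s['image'],270,70,130,160,3)]))
E
```

```text
[ 0.41161647 -0.23593877  0.22840277] [ 1.57394988  0.64420349 -0.45701781] 0.055185512453295 25.0667
```

View pics/end.png

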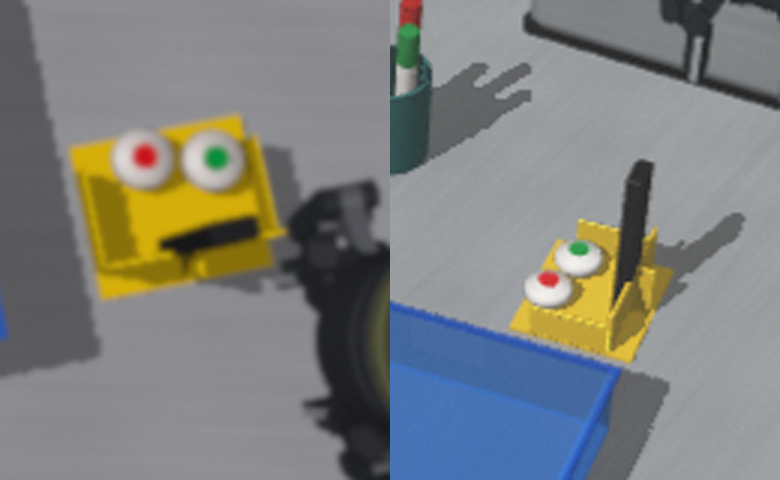

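The scoop stands on the bench, clear of the box and the gripper, with the red-dot tablet at (145,157) and the green-dot one at (216,158), both between its side walls. I'll check the numbers, then hand in.

```bash
python3 - <<'E'
from h import *
t=ld('t12');s=ld('s12')
T=lambda x,y:((x+.5)/3-.5+340,(y+.5)/3-.5+160)
S=lambda x,y:((x-390+.5)/3-.5+270,(y+.5)/3-.5+70)
P=[atz(t,*T(*p),.0025) for p in[(70,147),(241,114),(103,300),(275,266)]]
p,th,res=fit([(.077,.058),(.077,-.058),(-.025,.058),(-.025,-.058)],P);print(p,th,(res*1e3).round(1))
c,q=np.cos(th),np.sin(th);R=np.array([[c,q],[-q,c]])
for n,a,b in(('a',(145,157),(548,280)),('b',(216,158),(578,248))):
    x=atz(t,*T(*a),.0225);w,e=tri(t,T(*a),s,S(*b));print(n,R@(x[:2]-p),'tri',R@(w[:2]-p),w[2])
bp=np.array([.52115,.02424]);bt=.2159;c,q=np.cos(bt),np.sin(bt);xy=np.array([[c,q],[-q,c]])@(p-bp);print('scoop in bin',xy)
if xy[1]<-.15: print(r.hand_in())
E
```

```text
[ 0.47167471 -0.22370989] 0.21578373382721794 [[ 0.   0.1]
 [ 0.1 -0. ]
 [ 0.  -0.3]
 [-0.2  0.2]]
a [0.05952462 0.01535437] tri [0.05989853 0.01619538] 0.02547008035703857
b [ 0.05016884 -0.0296631 ] tri [ 0.05035254 -0.0283675 ] 0.026721028000474878
scoop in bin [-0.10144414 -0.23159456]
the job is handed in; nothing more can be done
None
```

The scoop is on the bench to the right of the box with both tablets in it, and I handed the job in at about 25 s of the 58 s allowed. `hand_in` gives no verdict.

**What I did:**
- I gripped the handle 118 mm up, across its 14 mm side, and lowered the scoop into the box until I felt the floor.
- I touched the +y wall to check position, backed off, and slid along to the +x wall so both tablets rode up into the scoop.
- I backed off, tipped the mouth up about 5°, lifted it out, levelled it and set it down.

**Last checks:**

| Check | Measured | Required |
|---|---|---|
| Tablet a in scoop frame (x, y) | 60, 15 mm | x 12–72, y ±56 mm |
| Tablet b in scoop frame (x, y) | 50, −30 mm | x 12–72, y ±56 mm |
| Scoop in the box's frame (y) | −232 mm | beyond ±100 mm, outside the box |
| Scoop floor corners | fit a flat floor at bench height to 0.3 mm | underside below 10 mm, within 6° |
| Gripper | well clear of the scoop and tablets in the last picture | touching nothing |

**Disagreements:**
- Two-view heights of the tablet dots came out 2 to 8 mm higher than expected. The worst was at the start, with tablet a seen through the box wall. I relied on the top view for positions.
- The box's rim corners fitted about 2–3.5 mm larger than the stated size, evenly on all sides, so the centre should be sound.
- The stop at the +x wall was soft: the scoop ended about 1.5 mm past where I had calculated, and the force rose only a little (about 2.5 to 4 N).

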